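# Pack the sample tin snug in the press and drop the keeper

## Task

Pack spacer plates flat on top of the sample tin that stands in the press, one plate after another and centred under the pressure pad, until the stack is snug and not one more plate would go in under the pad. Then tip the keeper bar over so that it drops down into its catch across the front of the stack. Leave the tin standing in its place and do not disturb the other things on the desk.

Things in the scene. Friction and masses are not known exactly. Their poses are not given: they have to be found in the camera images.
- press: grey steel packing press, fixed. It stands on a 100 mm plinth (x -78 to 94, y -40 to 48 mm). Origin on top of the plinth under the centre of its pressure pad; z up, -x to its open front (where plates go in), +x to its column (x 68 to 92 mm). A 12 mm high rail runs along x at y = +40 mm; a 12 mm high cross bar lies in front (x -80 to -60 mm) with the keeper's hinge post at y = +66 mm (50 mm high) and the forked catch at y = -66 mm (56 mm high)
- seat (a point): the seat of the press, where one of the tins stands: point on top of the plinth, 102 mm above the desk, under the centre of the pressure pad; axes as press
- pad (a point): centre of the underside of the fixed round pressure pad (radius 24 mm), 54 mm above the seat. Above it: an arm 40 mm wide (z 60 to 78 mm, from x -18 mm back to the column) and, on the pad's axis, an upright housing (radius 18 mm) with a black cap (radius 24 mm, top at z 144 mm): no room for an upright hand near the pad; lean it back some 30 degrees over the open front
- keeper (a joint): the keeper, a flat steel drop bar 8 mm thick, 16 mm high. It turns about a level hinge along press x. 0 rad: level in the catch, across the front; grows as it rises; 1.57 upright; 1.76 its stop, leaning out to press +y, where it starts. Loose on its hinge: a light push (under 1 N) near its tip towards press -y carries it over upright; from there it falls by itself into the catch
- keeper_hinge (a point): the keeper's hinge axis, at press (-70, 66, 45) mm
- keeper_tip (a point): on the free end of the keeper, 146 mm from its hinge, in the middle of a thumb block 20 mm long, 24 mm high, 10 mm thick
- plate_stand: fixed wooden stand on which the plates lie: its top is 90 x 34 mm, 98 mm above its origin (centre of its underside), x along its length; narrower than the plates, so their long edges overhang it by about 8 mm. Between robot and work stands a fixed screen, slanting from about (0.15, 0.14) to (0.53, -0.25) m, z 0.10 to 0.43 m: the arm must reach over it
- tin_low: pale round lidded sample tin, diameter 61 mm, 26 mm high, loose, 0.35 kg. Origin at the centre of its underside, z up. One of the two tins stands on the seat of the press, the other on a small cardboard carton elsewhere (100 mm high; which one is where varies)
- tin_tall: the same kind of tin, diameter 61 mm, but 34 mm high. Origin at the centre of its underside, z up
- plate_1: plain aluminium spacer plate, 100 x 50 x 8 mm, rounded edges, 0.11 kg; the three plates are alike and start in a slightly fanned pile on the plate stand in front of the press (bottom plate of the pile at the start). Origin at the centre of its underside, x along its 100 mm length, y across its 50 mm width, z up (thickness 8 mm)
- plate_2: plain aluminium spacer plate, 100 x 50 x 8 mm, rounded edges, 0.11 kg; the three plates are alike and start in a slightly fanned pile on the plate stand in front of the press (middle plate of the pile at the start). Origin at the centre of its underside, x along its 100 mm length, y across its 50 mm width, z up (thickness 8 mm)
- plate_3: plain aluminium spacer plate, 100 x 50 x 8 mm, rounded edges, 0.11 kg; the three plates are alike and start in a slightly fanned pile on the plate stand in front of the press (top plate of the pile at the start). Origin at the centre of its underside, x along its 100 mm length, y across its 50 mm width, z up (thickness 8 mm)
- tape_roll: bystander, to be left alone: roll of tape lying flat, 68 mm across, 19 mm high. Origin at the centre of its underside
- loupe: bystander, to be left alone: black eye loupe, 31 mm across, 27 mm high. Origin at the centre of its underside
- dust_blower: bystander, to be left alone: black rubber dust blower on its foot, 45 mm across, 58 mm high. Origin at the centre of its underside
- alcohol_bottle: bystander, to be left alone: small white bottle with an orange cap, 44 mm across, 84 mm high. Origin at the centre of its underside
- eraser: bystander, to be left alone: eraser in a card sleeve, 19 x 42 x 13 mm. Origin at the centre of its underside
Not all that is in view belongs to the job. Leave any turquoise look-alike of the tin_low alone.

How it is judged:
On the way, in this order (a step that is already met when the one before it is completed fails the run):
1. a first plate lies flat and released on the tin in the press (((horizontal distance between plate_1 and seat below 0.014 m and z of plate_1 in the frame of seat between 0.024 and 0.046 m and angle between plate_1's own z axis and vertical below 0.07 rad and contact force between the fingers and plate_1 below 0.5 N) or (horizontal distance between plate_2 and seat below 0.014 m and z of plate_2 in the frame of seat between 0.024 and 0.046 m and angle between plate_2's own z axis and vertical below 0.07 rad and contact force between the fingers and plate_2 below 0.5 N) or (horizontal distance between plate_3 and seat below 0.014 m and z of plate_3 in the frame of seat between 0.024 and 0.046 m and angle between plate_3's own z axis and vertical below 0.07 rad and contact force between the fingers and plate_3 below 0.5 N))), for 0.2 s.
2. the stack is snug: a released plate lies flat directly under the pad with less than half a plate's thickness of air (((horizontal distance between plate_1 and seat below 0.014 m and z of plate_1 in the frame of seat between 0.04 and 0.046 m and angle between plate_1's own z axis and vertical below 0.07 rad and contact force between the fingers and plate_1 below 0.5 N) or (horizontal distance between plate_2 and seat below 0.014 m and z of plate_2 in the frame of seat between 0.04 and 0.046 m and angle between plate_2's own z axis and vertical below 0.07 rad and contact force between the fingers and plate_2 below 0.5 N) or (horizontal distance between plate_3 and seat below 0.014 m and z of plate_3 in the frame of seat between 0.04 and 0.046 m and angle between plate_3's own z axis and vertical below 0.07 rad and contact force between the fingers and plate_3 below 0.5 N))), for 0.2 s.
3. the keeper bar has dropped into its catch (value of joint keeper below 0.06 rad), for 0.2 s.
At the end, for the whole second after the job is handed in: A released plate lies flat, centred within 14 mm of the seat axis, its underside 40 to 46 mm above the seat (two plates on the 34 mm tin, three on the 26 mm tin, no room for another); the tin stands within 14 mm of the seat; the keeper is in its catch (under 0.06 rad); plates at rest (((horizontal distance between plate_1 and seat below 0.014 m and z of plate_1 in the frame of seat between 0.04 and 0.046 m and angle between plate_1's own z axis and vertical below 0.07 rad and contact force between the fingers and plate_1 below 0.5 N) or (horizontal distance between plate_2 and seat below 0.014 m and z of plate_2 in the frame of seat between 0.04 and 0.046 m and angle between plate_2's own z axis and vertical below 0.07 rad and contact force between the fingers and plate_2 below 0.5 N) or (horizontal distance between plate_3 and seat below 0.014 m and z of plate_3 in the frame of seat between 0.04 and 0.046 m and angle between plate_3's own z axis and vertical below 0.07 rad and contact force between the fingers and plate_3 below 0.5 N)) and ((horizontal distance between tin_low and seat below 0.014 m and angle between tin_low's own z axis and vertical below 0.07 rad) or (horizontal distance between tin_tall and seat below 0.014 m and angle between tin_tall's own z axis and vertical below 0.07 rad)) and value of joint keeper below 0.06 rad and linear speed of each of plate_1, plate_2, plate_3 below 0.02 m/s); the robot touches nothing.
It fails at once if a bystander (tape roll, loupe, dust blower, bottle or eraser) is pushed more than 25 mm (distance of any of tape_roll, loupe, dust_blower, alcohol_bottle, eraser from where it was at the start of the episode above 0.025 m).
It also fails if it takes over 72 s, if anything falls off the work surface, if the arm or the gripper's body presses on something with over 40 N, if the wrist force passes 120 N, or if a joint passes its speed limit or range.

## Robot

A 6-joint arm with a two-finger parallel gripper is mounted at the origin on the work surface; the furniture and walls round the work are solid. World frame = base frame: x ahead of the robot, y to its left, z up, the work surface at z = 0. Lengths are in m, angles in rad, forces in N, time in s.
With the tool pointing down it reaches from about 0.35 to 0.775 m from the base axis. Payload 5.5 kg.
Tool frame: the origin (TCP) lies on the centre line of the jaws, within the pads' length; the fingertips stand 11 mm ahead of it and the grasp point (between the pads) lies 8 mm behind it (env.tip_extent is the distance from the TCP to the fingertips, in m); z points along the fingers, y is the line along which they close (so a half turn about z gives the same grasp; the last joint's range is limited). The gripper opens to 85 mm and grips with 20 to 120 N. Pads are 22 mm wide; open, the fingers measure 114 mm over their backs; the gripper's body (76 mm by 85 mm) begins 54 mm behind the grasp point. The pads swing forward as they close: fully open they stand 13 mm farther back than shut.
Start: joints at [1.104, 0.313, 0.046, 1.304, 0, 1.431], TCP at [0.185, 0.545, 0.242] pointing down, gripper open.
Joint ranges: [-2.76, 2.76], [-0.86, 1.69], [-1.03, 1.26], [-2.2, 2.34], [-1.47, 1.5], [-3.14, 3.14]. Speed limits (rad/s): [2.57, 2.57, 3.14, 3.14, 3.14, 3.14].

## Interface

Orientations are given as a unit quaternion [w, x, y, z].
In Python, from workcell import env gives the robot as it stands.
- The arm moves only by the shell command python3 -m jog 'ROWS' [FORCE]. ROWS is JSON, a list of rows, each a list of 5 numbers: the gripper's target within -1 to 1 (shut at 1, half-way at 0, fully open at -1), then the shift along the tool's x, y, z in m, then the turn about the tool's z in degrees. In form: [[fingers, tx, ty, tz, turn], ...]. A call has 1 to 5 rows; each row shifts and turns the commanded pose from where the row before left it, along the tool's axes as they then stand; what a row does not reach is not made up. A row lasts 1/12 s, in which the tool goes at most 41.7 mm and 7.16 degrees, less where a joint would pass 70% of its speed; a pose out of reach is approached as far as the arm can. A call is refused whole if a number of a shift passes 0.0417 or a number of a turn 7.16, either way. A call with a gripper value outside its range is refused whole. The fingers move at their own pace and stop on an object; FORCE is the grip in N (left out, the last holds). Time passes only in rows, so rows that do not move let the fingers close. It gives the time, the measured TCP pose, the force, the opening and the grip force at its end, in the units of the state.
- env.get_state(): the state, without advancing time (a new reading comes with each control period).
- env.read_camera(name): name is "scene" or "top" or "wrist"; returns a dict with "img" (420x560x3 uint8, red, green, blue), "fov_y" (degrees; the focal length in pixels is half the picture's height over the tangent of half this angle, whatever the lens; pixels are square), "cx", "cy" (the principal point, pixels), "T" (4x4, takes a point from camera to world coordinates). Camera axes: x right, y up, looking along -z (the intrinsics and any distortion apply to the point x, -y, -z); pixel columns grow to the right and rows downward; lengths in m; the calibration is good to about 2 mm. A picture is of the moment at which its call begins. There is no depth.
- env.hand_in(): hands the job in; it is judged then, once.
The state is a dict: "clock": time; "joint_pos": joint angles; "qvel": joint speeds; "tau": joint torques, N m; "tcp_pos": TCP position; "orientation": TCP orientation; "wrist_force": force on the tool from outside, world axes, zero at the start; "ft_torque": the same for the moment, N m; "finger_gap": finger opening in m; "grip_force": force on a finger pad.
Only numpy, scipy, OpenCV 4.12 (cv2) and the standard library are available. Lean on these libraries where they do the work, as an engineer would, in place of code of your own. Each camera call takes 0.05 s, during which the arm holds its last target. There are 200 camera calls.

## Working session

There is one attempt and no reset: what is moved stays moved. The work goes in short steps, Python scripts to look and compute and a shell command to move; the robot and the scene stay as the last step left them, time stands still between calls to the robot, and variables do not carry over. Pictures are saved under pics/ and viewed, at most 10 in all, crops included, and the job is handed in when it is done.

```bash
mkdir -p pics; ls
python3 - <<'E'
from workcell import env
import cv2,numpy as np
print(env.get_state())
for n in ["scene","top","wrist"]:
    c=env.read_camera(n); print(n,{k:(np.round(v,4).tolist() if not isinstance(v,dict) else v) for k,v in c.items() if k!='img'})
    cv2.imwrite(f"pics/{n}0.png",c["img"][:,:,::-1])
a=cv2.imread("pics/scene0.png");b=cv2.imread("pics/top0.png")
E
```

```text
pics
{'clock': 0.0, 'joint_pos': array([ 1.10440028e+00,  3.14036663e-01,  4.50292222e-02,  1.30357487e+00,
       -1.98953240e-05,  1.43124548e+00]), 'qvel': array([ 0.00030349, -0.00057612, -0.00199414,  0.00225711, -0.00050354,
       -0.00015501]), 'tau': array([-9.24361558e-06, -4.80617881e+01,  2.98538071e+01,  1.91250688e-02,
       -2.69856246e-04,  6.60146071e-08]), 'tcp_pos': array([0.1843881 , 0.54415152, 0.24140874]), 'orientation': array([-2.56937621e-04,  1.62696076e-01,  9.86675828e-01, -8.55285828e-04]), 'wrist_force': array([-0.08129326,  1.28935415,  0.25600464]), 'ft_torque': array([ 0.03116412, -0.02796159, -0.00548501]), 'grip_force': 0.0, 'finger_gap': 0.08545137004627522}
scene {'fov_y': 47.8774, 'cx': 286.902, 'cy': 210.1091, 'T': [[-0.1679, -0.6614, 0.731, 1.457], [0.9857, -0.1234, 0.1148, 0.059], [0.0143, 0.7398, 0.6726, 1.0264], [0.0, 0.0, 0.0, 1.0]]}
top {'fov_y': 42.8099, 'cx': 280.5217, 'cy': 204.6295, 'T': [[-0.0067, 0.9917, -0.1283, 0.3019], [-0.9999, -0.0055, 0.0096, -0.1025], [0.0088, 0.1284, 0.9917, 1.6977], [0.0, 0.0, 0.0, 1.0]]}
wrist {'fov_y': 62.0797, 'cx': 279.9614, 'cy': 210.9156, 'T': [[0.3208, -0.909, -0.2661, 0.1153], [0.9472, 0.3073, 0.0919, 0.5665], [-0.0017, -0.2815, 0.9596, 0.373], [0.0, 0.0, 0.0, 1.0]]}
```

View pics/scene0.png

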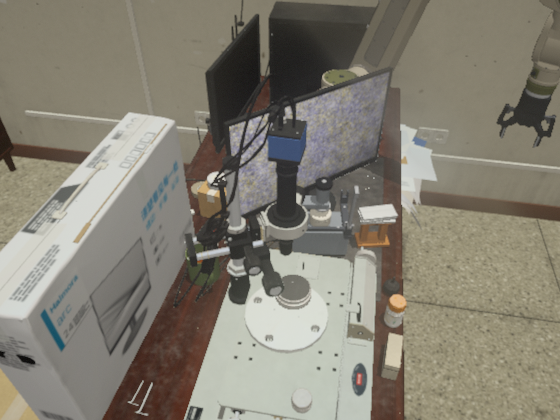

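View pics/top0.png

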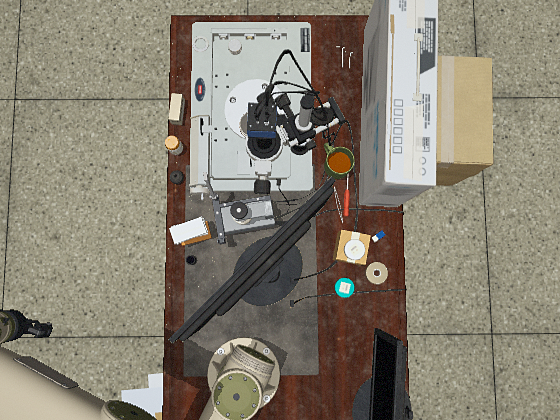

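The scene picture shows the press near pixel (320,225) and the plates at (378,213). In the top picture the press is near (247,213), the plates at (190,232), the cardboard carton with a tin at (354,247) and the turquoise look-alike at (345,287). Next I'll take enlarged crops.

```bash
cat > h.py <<'E'
from workcell import env
import numpy as np,cv2
from scipy.spatial.transform import Rotation as R
def f(c): return c["img"].shape[0]/2/np.tan(np.radians(c["fov_y"])/2)
def unproj(c,px,z):
    d=np.array([(px[0]-c["cx"])/f(c),-(px[1]-c["cy"])/f(c),-1]);T=np.array(c["T"]);d=T[:3,:3]@d
    return T[:3,3]+d*(z-T[2,3])/d[2]
def proj(c,p):
    T=np.array(c["T"]);q=T[:3,:3].T@(np.array(p)-T[:3,3]); return np.array([c["cx"]-f(c)*q[0]/q[2],c["cy"]+f(c)*q[1]/q[2]])
E
python3 - <<'E'
import cv2,numpy as np
a=cv2.imread("pics/scene0.png")[160:260,290:415];b=cv2.imread("pics/top0.png")[180:260,155:290]
a=cv2.resize(a,(500,400),interpolation=cv2.INTER_CUBIC)
b=cv2.resize(b,(675,400),interpolation=cv2.INTER_CUBIC)
b=cv2.resize(cv2.imread("pics/top0.png")[185:255,160:290],None,fx=6,fy=6,interpolation=cv2.INTER_CUBIC)
cv2.imwrite("pics/b.png",b)
a=cv2.resize(cv2.imread("pics/scene0.png")[165:255,290:415],None,fx=6,fy=6,interpolation=cv2.INTER_CUBIC)
cv2.imwrite("pics/a.png",a)
E
```

```text
(no output)
```

View pics/b.png

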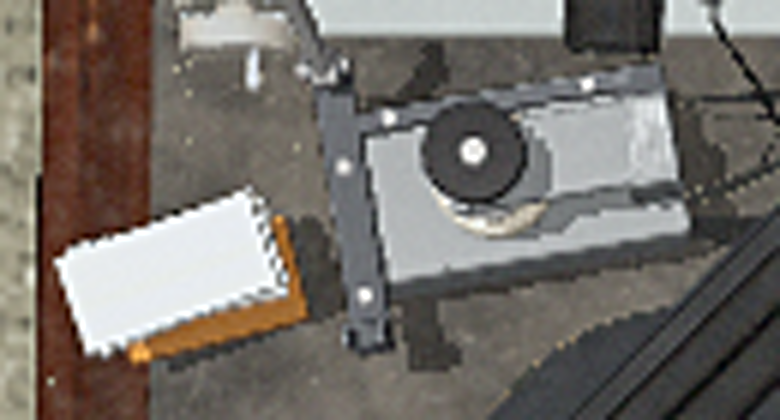

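View pics/a.png

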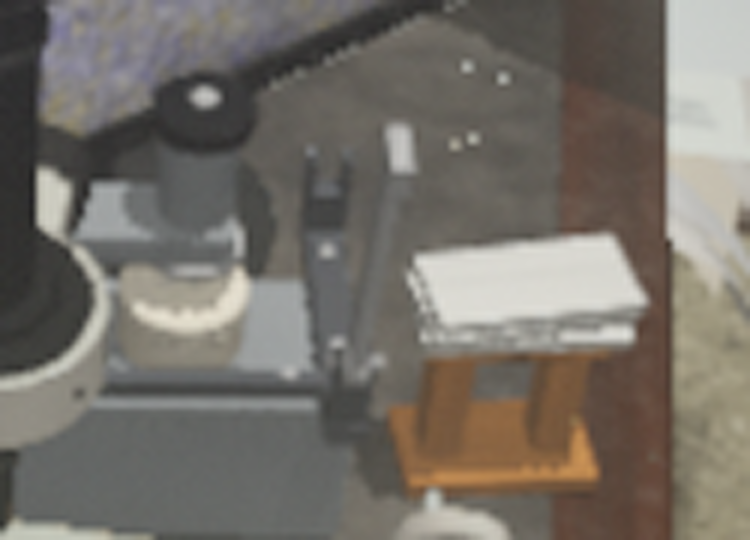

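The top crop (scale 6, offset 160,185) shows the cap centre at crop (473,150) and the cross bar from (335,95) to (370,335). The top plate's corners are at (250,190), (57,260), (95,355) and (285,292). The scene crop shows the keeper upright behind the hinge, with its tip at crop (400,145), and the tin under the pad.

```bash
cat >> h.py <<'E'
def tool():
    s=env.get_state();q=s["orientation"];M=R.from_quat([q[1],q[2],q[3],q[0]]).as_matrix();return s["tcp_pos"],M
E
python3 - <<'E'
from h import *
print(env.tip_extent)
c=env.read_camera("top")
u=lambda x,y,z:unproj(c,(160+(x+.5)/6-.5,185+(y+.5)/6-.5),z)[:2]
print("cap",u(473,150,.246))
print("bar",u(335,95,.114)-u(370,335,.114),u(352,215,.114))
P=[u(*p,.122) for p in[(250,190),(57,260),(95,355),(285,292)]]
print(P,np.mean(P,0),np.linalg.norm(P[0]-P[1]),np.linalg.norm(P[1]-P[2]))
e=P[0]-P[1]+P[3]-P[2];print("plate yaw",np.degrees(np.arctan2(e[1],e[0])))
print("rail",u(650,75,.114)-u(388,118,.114))
p,M=tool();print(p,M)
E
```

```text
0.011
cap [ 0.4767573  -0.00171042]
bar [0.11931141 0.01826878] [0.46062147 0.06713406]
[array([0.47247352, 0.11654248]), array([0.43847513, 0.21069201]), array([0.39179287, 0.19121843]), array([0.42208067, 0.09878379])] [0.43120554 0.15430918] 0.10010007021369857 0.050581156074928586
plate yaw -70.988991099106
rail [ 0.02086235 -0.13011634]
[0.18447692 0.5443459  0.24177299] [[-9.47074581e-01  3.21013287e-01 -4.56053125e-04]
 [ 3.21013580e-01  9.47074159e-01 -9.04536802e-04]
 [ 1.41547798e-04 -1.00306306e-03 -9.99999487e-01]]
```

```bash
python3 -m jog '[[-0.5,0,0,-0.012,6.6],[-0.5,0,0,-0.012,6.6],[-0.5,0,0,-0.012,6.6],[-0.5,0,0,-0.012,6.6],[-0.5,0,0,-0.012,6.6]]' 60; python3 -m jog '[[-0.5,0,0,0,6.6],[-0.5,0,0,0,6.6],[-0.5,0,0,0,6.1]]'
python3 -m jog '[[-0.5,-0.035,0.009,0,0],[-0.5,-0.035,0.009,0,0],[-0.5,-0.035,0.009,0,0],[-0.5,-0.035,0.009,0,0],[-0.5,-0.035,0.009,0,0]]'
```

```text
clock: 0.62
tcp_pos: [0.1845, 0.5444, 0.3026]
orientation: [-0.0, 0.439, 0.899, -0.0]
wrist_force: [0.5, 0.8, 0.1]
finger_gap: 0.0642
grip_force: 0.0
clock: 0.87
tcp_pos: [0.1846, 0.5446, 0.3024]
orientation: [-0.0, 0.583, 0.812, 0.0]
wrist_force: [0.5, 0.0, 0.9]
finger_gap: 0.0637
grip_force: 0.0
clock: 1.28
tcp_pos: [0.2844, 0.3923, 0.3021]
orientation: [0.0, 0.581, 0.814, -0.0]
wrist_force: [0.6, 0.6, -0.1]
finger_gap: 0.0644
grip_force: 0.0
```

```bash
python3 -m jog '[[-0.5,-0.038,0.010,0,0],[-0.5,-0.038,0.010,0,0],[-0.5,-0.038,0.010,0.01,0],[-0.5,-0.038,0.010,0.02,0],[-0.5,-0.038,0.010,0.02,0]]'; python3 -m jog '[[-0.5,-0.02,0.006,0.02,0],[-0.5,0,0,0,0],[-0.5,0,0,0,0]]'
python3 - <<'E'
from h import *
c=env.read_camera("wrist");np.savez("w1.npz",**c);p,M=tool();print(p,M)
cv2.imwrite("pics/w1.png",c["img"][:,:,::-1])
E
```

```text
clock: 1.7
tcp_pos: [0.3919, 0.2324, 0.2546]
orientation: [0.001, 0.581, 0.814, 0.001]
wrist_force: [0.5, 0.5, -0.5]
finger_gap: 0.0642
grip_force: 0.0
clock: 1.95
tcp_pos: [0.4025, 0.2157, 0.2334]
orientation: [-0.001, 0.582, 0.813, -0.001]
wrist_force: [0.8, 0.7, 0.6]
finger_gap: 0.0639
grip_force: 0.0
[0.40267785 0.21668828 0.23442678] [[-3.23940352e-01  9.46076802e-01 -1.15499312e-03]
 [ 9.46077371e-01  3.23940717e-01  1.39167050e-04]
 [ 5.05812018e-04 -1.04763103e-03 -9.99999323e-01]]
```

View pics/w1.png

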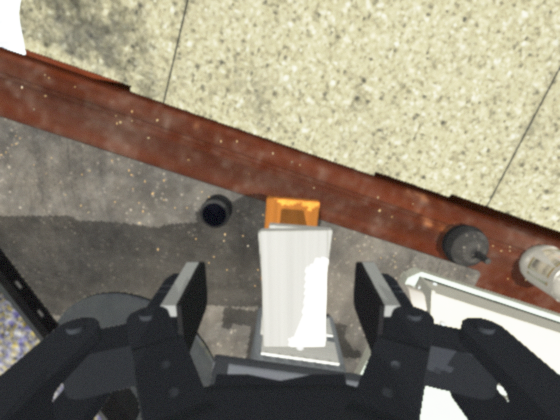

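The wrist picture shows the pile's free end at (260,229)–(331,227) and its sides running down to about (264,347) and (327,347). The fingers are either side of it and the press is below.

Run:
```python
from h import *
c=dict(np.load("w1.npz"));p,M=tool()
for px in [(260,229),(331,227),(264,347),(327,347)]:
    w=unproj(c,px,.122);print(px,w,np.round(M.T@(w-p)*1000,1))
print(proj(c,p+M@[0,0,0.0]))
g=cv2.cvtColor(c["img"],cv2.COLOR_RGB2GRAY)
for y in (240,260,280,300,320): print(y,g[y,254:272].tolist(),g[y,318:338].tolist())
```

```text
(260, 229) [0.39133078 0.19720848 0.122     ] [-14.8 -16.9 112.4]
(331, 227) [0.44024712 0.21558304 0.122     ] [-13.3  35.3 112.4]
(264, 347) [0.42587685 0.10087708 0.122     ] [-117.1  -15.5  112.4]
(327, 347) [0.47467583 0.11764185 0.122     ] [-117.1   36.1  112.3]
[284.64907713 285.05785243]
240 [75, 77, 79, 99, 152, 198, 220, 226, 232, 235, 237, 238, 235, 233, 231, 230, 232, 233] [230, 230, 232, 234, 234, 234, 233, 231, 225, 217, 222, 227, 214, 170, 132, 122, 131, 132, 128, 128]
260 [82, 80, 80, 80, 83, 109, 158, 203, 224, 233, 235, 238, 236, 234, 231, 231, 232, 233] [255, 255, 255, 255, 255, 255, 255, 255, 255, 254, 240, 165, 128, 125, 124, 124, 123, 125, 126, 128]
280 [88, 88, 85, 87, 88, 95, 111, 160, 209, 228, 232, 236, 235, 235, 232, 229, 229, 230] [255, 255, 255, 255, 255, 255, 255, 255, 248, 188, 150, 150, 154, 153, 149, 150, 147, 147, 144, 145]
300 [93, 95, 91, 88, 87, 88, 87, 112, 180, 220, 232, 234, 235, 234, 232, 230, 231, 229] [255, 255, 255, 255, 255, 255, 255, 254, 232, 163, 143, 141, 140, 142, 139, 145, 146, 146, 147, 151]
320 [86, 86, 93, 104, 107, 108, 126, 171, 199, 218, 226, 232, 234, 234, 233, 232, 230, 230] [255, 255, 255, 255, 255, 255, 255, 250, 202, 177, 171, 154, 132, 119, 115, 127, 132, 137, 133, 143]
```

```bash
python3 -m jog '[[-0.5,-0.018,0.01,0.02,-0.5],[-0.5,0,0,0.03,0],[-0.5,0,0,0.03,0],[-0.5,0,0,0.015,0],[-0.5,0,0,0.0,0]]'; python3 -m jog '[[-0.5,0,0,0.015,0],[-0.5,0,0,0,0],[-0.5,0,0,0,0]]'; python3 -m jog '[[1,0,0,0,0],[1,0,0,0,0],[1,0,0,0,0],[1,0,0,0,0]]' 60
```

```text
clock: 2.42
tcp_pos: [0.4158, 0.2038, 0.1373]
orientation: [-0.002, 0.576, 0.817, -0.002]
wrist_force: [-0.4, 0.2, -0.1]
finger_gap: 0.064
grip_force: 0.0
clock: 2.67
tcp_pos: [0.4184, 0.2041, 0.1258]
orientation: [0.0, 0.577, 0.817, 0.0]
wrist_force: [0.1, -0.2, 0.9]
finger_gap: 0.0634
grip_force: 0.0
clock: 3.0
tcp_pos: [0.4191, 0.204, 0.1269]
orientation: [0.001, 0.577, 0.817, 0.001]
wrist_force: [-3.0, -0.2, 7.9]
finger_gap: 0.0472
grip_force: 60.3
```

```bash
python3 -m jog '[[-0.5,0,0,0,0],[-0.5,0,0,0,0],[-0.5,0,0,0.004,0],[-0.5,0,0,0,0]]'; python3 -m jog '[[1,0,0,0,0],[1,0,0,0,0],[1,0,0,0,0],[1,0,0,0,0]]' 60
```

```text
clock: 3.33
tcp_pos: [0.4181, 0.2031, 0.1202]
orientation: [-0.0, 0.577, 0.817, -0.0]
wrist_force: [-0.3, -0.4, -1.1]
finger_gap: 0.0642
grip_force: 0.0
clock: 3.67
tcp_pos: [0.4181, 0.2032, 0.1207]
orientation: [-0.0, 0.577, 0.816, -0.0]
wrist_force: [-2.0, 0.6, 4.6]
finger_gap: 0.0476
grip_force: 62.2
```

```bash
python3 -m jog '[[1,0,0,-0.005,0],[1,0,0,-0.01,0],[1,0,0,-0.015,0],[1,0,0,-0.02,0],[1,0,0,0,0]]'
python3 - <<'E'
from h import *
c=env.read_camera("wrist");np.savez("w2.npz",**c);s=env.get_state();print(s["wrist_force"],s["finger_gap"],s["tcp_pos"])
t=env.read_camera("scene")
a=cv2.resize(c["img"][150:420,150:430],None,fx=1.4,fy=1.4);b=cv2.resize(t["img"][165:255,290:415],(400,288),interpolation=cv2.INTER_CUBIC)
o=np.zeros((378,792,3),np.uint8);o[:a.shape[0],:a.shape[1]]=a;o[:288,392:]=b
cv2.imwrite("pics/w2.png",o[:,:,::-1])
E
```

```text
clock: 4.08
tcp_pos: [0.4203, 0.2038, 0.1741]
orientation: [0.002, 0.577, 0.817, 0.002]
wrist_force: [1.0, -0.8, -1.4]
finger_gap: 0.0481
grip_force: 62.2
[ 0.72898623  0.59507542 -2.53421215] 0.04803838015028467 [0.4198313  0.20366441 0.17247319]
```

View pics/w2.png

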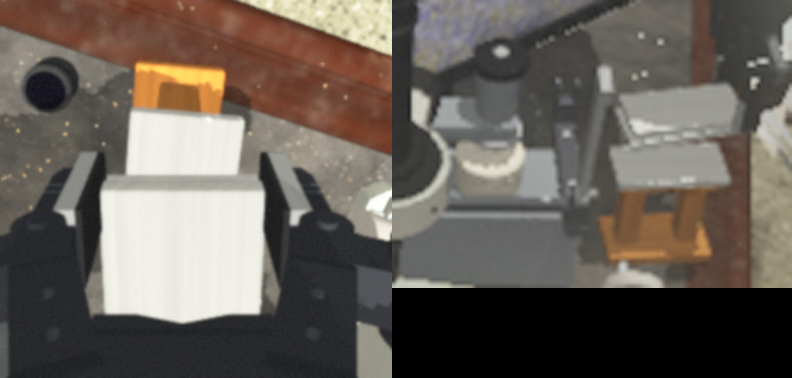

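Run:
```python
from h import *
c=dict(np.load("w2.npz"));p,M=tool()
g=cv2.cvtColor(c["img"],cv2.COLOR_RGB2GRAY)
print("col280",list(zip(range(220,300),g[220:300,280].tolist())))
for y in (240,260): print(y,[(x,int(g[y,x])) for x in list(range(236,254))+list(range(312,332))])
T=c["T"]
for zt in (.174,.176,.178):
  # find end x s.t. top edge at row 284
  for ex in (0,.003,.006,.009):
    q=[proj(c,np.r_[(p+M@[ex,0,0])[:2],z])[1] for z in (zt,zt-.008,zt-.016)]
    print(zt,ex,np.round(q,1))
for z in (.106,.114): print(z,[np.round(M.T@(unproj(c,px,z)-p)*1000,1) for px in [(241,230),(323,232)]])
```

```text
col280 [(220, 106), (221, 106), (222, 107), (223, 108), (224, 108), (225, 108), (226, 107), (227, 109), (228, 122), (229, 142), (230, 159), (231, 168), (232, 189), (233, 221), (234, 231), (235, 234), (236, 235), (237, 234), (238, 235), (239, 236), (240, 234), (241, 236), (242, 236), (243, 236), (244, 236), (245, 235), (246, 235), (247, 234), (248, 237), (249, 236), (250, 235), (251, 237), (252, 235), (253, 236), (254, 236), (255, 235), (256, 236), (257, 234), (258, 236), (259, 238), (260, 235), (261, 235), (262, 236), (263, 237), (264, 236), (265, 237), (266, 238), (267, 238), (268, 237), (269, 237), (270, 238), (271, 238), (272, 237), (273, 234), (274, 220), (275, 187), (276, 169), (277, 164), (278, 160), (279, 162), (280, 159), (281, 160), (282, 165), (283, 168), (284, 170), (285, 181), (286, 208), (287, 225), (288, 232), (289, 236), (290, 236), (291, 237), (292, 235), (293, 237), (294, 236), (295, 235), (296, 236), (297, 236), (298, 235), (299, 236)]
240 [(236, 80), (237, 81), (238, 81), (239, 90), (240, 97), (241, 127), (242, 185), (243, 226), (244, 236), (245, 239), (246, 241), 
[... 578 characters left out ...]
5, 239), (316, 240), (317, 238), (318, 238), (319, 237), (320, 226), (321, 184), (322, 141), (323, 125), (324, 123), (325, 121), (326, 123), (327, 122), (328, 124), (329, 119), (330, 120), (331, 122)]
0.174 0 [285.5 276.7 268.7]
0.174 0.003 [279.  270.5 262.7]
0.174 0.006 [272.5 264.2 256.7]
0.174 0.009 [265.8 257.9 250.7]
0.176 0 [287.8 278.8 270.6]
0.176 0.003 [281.3 272.5 264.6]
0.176 0.006 [274.7 266.2 258.5]
0.176 0.009 [268.  259.8 252.4]
0.178 0 [290.3 281.  272.6]
0.178 0.003 [283.6 274.6 266.5]
0.178 0.006 [276.9 268.2 260.4]
0.178 0.009 [270.2 261.8 254.2]
0.106 [array([  0.6, -23.5,  65.1]), array([-0.8, 26.2, 65.2])]
0.114 [array([  3.4, -22.6,  57.1]), array([ 2.1, 25.2, 57.2])]
```

Run:
```python
from h import *
F=[]
for i in range(16): c=env.read_camera("scene");F.append(np.r_[env.get_state()["wrist_force"],env.get_state()["ft_torque"]])
print(np.mean(F,0),np.std(F,0)/4)
np.savez("s2.npz",**c)
# scene: predicted rows of pile's near (+x world) long edge middle for z
b=c["img"];g=cv2.cvtColor(b,cv2.COLOR_RGB2GRAY)
m=np.array([.431,.156]);n=np.array([.9455,.3256])*.025
for z in (.098,.106,.114,.122): print(z,proj(c,np.r_[m+n,z]),proj(c,np.r_[m-n,z]))
x=int(proj(c,np.r_[m+n,.11])[0])
for xx in(x-4,x+4): print(xx,[(y,int(g[y,xx])) for y in range(185,230)])
```

```text
[-0.27896945  0.06728901 -2.25857759  0.09915505  0.04417306  0.00885845] [0.08884509 0.14482124 0.14739996 0.00740249 0.00806222 0.00582508]
0.098 [377.88316041 223.06359007] [372.70821181 211.32892674]
0.106 [378.28895766 221.02597029] [373.08303303 209.29935656]
0.114 [378.69802782 218.97191639] [373.46079699 207.25385214]
0.122 [379.11041063 216.90122873] [373.84153848 205.19222511]
374 [(185, 97), (186, 100), (187, 99), (188, 93), (189, 87), (190, 87), (191, 87), (192, 92), (193, 126), (194, 154), (195, 153), (196, 155), (197, 155), (198, 154), (199, 155), (200, 157), (201, 157), (202, 156), (203, 157), (204, 191), (205, 200), (206, 141), (207, 152), (208, 150), (209, 144), (210, 154), (211, 154), (212, 156), (213, 156), (214, 155), (215, 154), (216, 156), (217, 157), (218, 157), (219, 157), (220, 159), (221, 178), (222, 182), (223, 127), (224, 93), (225, 73), (226, 74), (227, 77), (228, 72), (229, 73)]
382 [(185, 88), (186, 88), (187, 88), (188, 88), (189, 94), (190, 92), (191, 88), (192, 121), (193, 153), (194, 154), (195, 156), (196, 156), (197, 152), (198, 154), (199, 157), (200, 155), (201, 157), (202, 157), (203, 157), (204, 150), (205, 136), (206, 175), (207, 188), (208, 132), (209, 131), (210, 150), (211, 155), (212, 157), (213, 156), (214, 154), (215, 154), (216, 155), (217, 155), (218, 157), (219, 158), (220, 190), (221, 201), (222, 150), (223, 134), (224, 90), (225, 88), (226, 93), (227, 93), (228, 94), (229, 95)]
```

Run:
```python
from h import *
c=dict(np.load("s2.npz"));s=np.array([.477,-.002]);d=np.array([.998,.06])
for z in (.102,.128,.136): print(z,proj(c,np.r_[s+.0305*d,z]),proj(c,np.r_[s-.0305*d,z]))
a=c["img"][190:236,300:345].copy()
a=cv2.resize(a,None,fx=12,fy=12,interpolation=cv2.INTER_NEAREST)
t=np.linspace(0,2*np.pi,100)
for z,col in((.102,(255,0,0)),(.128,(0,255,0)),(.136,(255,0,255))):
    P=np.array([(proj(c,np.r_[s+.0305*np.array([np.cos(k),np.sin(k)]),z])-[300,190]+.5)*12 for k in t]);cv2.polylines(a,[P.astype(np.int32)],True,col,1)
cv2.imwrite("pics/tin.png",a[:,:,::-1])
```

```text
0.102 [318.35604404 227.4623804 ] [319.61099661 212.8101352 ]
0.128 [318.91218011 220.72383204] [320.16488465 206.10599731]
0.136 [319.08630961 218.61395264] [320.33821011 204.00810441]
```

View pics/tin.png

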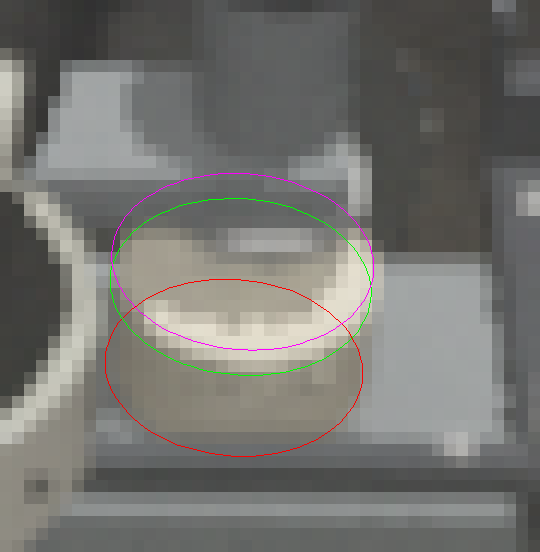

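The held front edge is about 4 px thick with a seam, and the lifted weight is 2.3 N, so the hand has two plates. The tin's bottom edge is near crop row 435 and its lit lid edge near 350, which suggests the low tin, but I'm not certain. I'll set the plates back and regrasp higher to take only one.

```bash
python3 -m jog '[[1,0,0,0.02,0],[1,0,0,0.02,0],[1,0,0,0.007,0],[1,0,0,0.003,0],[1,0,0,0,0]]'; python3 -m jog '[[-0.5,0,0,0,0],[-0.5,0,0,0,0],[-0.5,0,0,-0.004,0],[-0.5,0,0,0,0],[-0.5,0,0,0,0]]';python3 -m jog '[[1,0,0,0,0],[1,0,0,0,0],[1,0,0,0,0],[1,0,0,0,0]]' 60;  python3 -m jog '[[1,0,0,-0.005,0],[1,0,0,-0.01,0],[1,0,0,-0.015,0],[1,0,0,-0.02,0],[1,0,0,0,0]]'
cat > chk.py <<'E'
from h import *
F=[]
for i in range(10): c=env.read_camera("scene");F.append(env.get_state()["wrist_force"])
print(np.mean(F,0))
g=cv2.cvtColor(c["img"],cv2.COLOR_RGB2GRAY);print([(y,int(g[y,382])) for y in range(190,226)],env.get_state()["tcp_pos"])
E
python3 chk.py
```

```text
clock: 5.4
tcp_pos: [0.4177, 0.203, 0.121]
orientation: [-0.0, 0.577, 0.817, -0.0]
wrist_force: [-0.5, -0.4, -0.6]
finger_gap: 0.048
grip_force: 63.2
clock: 5.82
tcp_pos: [0.4188, 0.2033, 0.1251]
orientation: [0.0, 0.577, 0.817, 0.001]
wrist_force: [0.2, -0.6, -0.2]
finger_gap: 0.0642
grip_force: 0.0
clock: 6.15
tcp_pos: [0.4186, 0.2033, 0.1253]
orientation: [0.0, 0.577, 0.817, 0.0]
wrist_force: [-1.6, -1.1, 6.1]
finger_gap: 0.0474
grip_force: 60.7
clock: 6.57
tcp_pos: [0.4202, 0.2038, 0.1782]
orientation: [0.002, 0.577, 0.817, 0.002]
wrist_force: [1.4, -0.4, 0.0]
finger_gap: 0.0478
grip_force: 61.8
[ 0.02066314  0.09860806 -1.04075104]
[(190, 93), (191, 91), (192, 120), (193, 150), (194, 153), (195, 157), (196, 156), (197, 153), (198, 154), (199, 156), (200, 156), (201, 156), (202, 156), (203, 157), (204, 152), (205, 139), (206, 119), (207, 121), (208, 155), (209, 155), (210, 156), (211, 155), (212, 154), (213, 154), (214, 156), (215, 157), (216, 157), (217, 156), (218, 190), (219, 200), (220, 147), (221, 158), (222, 154), (223, 134), (224, 89), (225, 85)] [0.41788473 0.20309251 0.17395122]
```

```bash
python3 -m jog '[[1,0,0.005,0,5.25],[1,0,0.005,0,5.25],[1,-0.02,0.008,0.005,0],[1,-0.025,0.008,0.008,0],[1,-0.02,0,0.008,0]]'; python3 -m jog '[[1,0,0,0,0],[1,0,0,0,0]]'
python3 - <<'E'
from h import *
p,M=tool();print(p,np.degrees(np.arctan2(M[1,0],M[0,0])))
c=env.read_camera("top");s=env.read_camera("scene");np.savez("t3.npz",**c);np.savez("s3.npz",**s)
a=cv2.resize(c["img"][180:260,160:270],(440,320),interpolation=cv2.INTER_CUBIC);b=cv2.resize(s["img"][170:250,300:390],(360,320),interpolation=cv2.INTER_CUBIC)
cv2.imwrite("pics/t3.png",np.hstack([a,b])[:,:,::-1])
E
```

```text
clock: 7.48
tcp_pos: [0.4556, 0.1437, 0.1534]
orientation: [0.001, 0.649, 0.761, 0.001]
wrist_force: [0.2, -0.9, -0.8]
finger_gap: 0.0473
grip_force: 61.8
clock: 7.65
tcp_pos: [0.4533, 0.1437, 0.1528]
orientation: [-0.001, 0.65, 0.76, -0.001]
wrist_force: [-0.5, -0.2, -1.8]
finger_gap: 0.0474
grip_force: 61.8
[0.45334203 0.14367419 0.15283274] 98.84986142688821
```

View pics/t3.png

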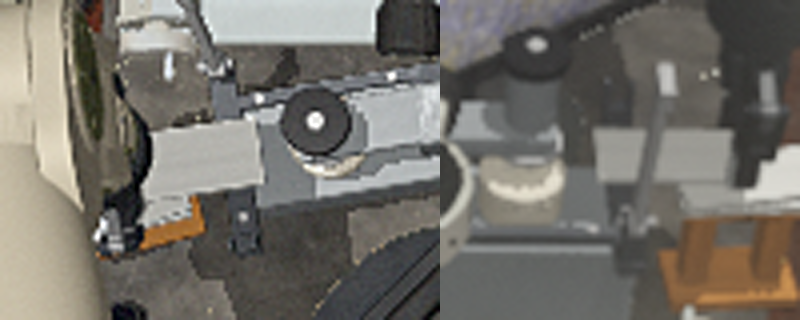

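The top half of the picture shows the plate held level in front of the press, with its front end at crop (262,154). The scene half shows it level behind the keeper.

```bash
cat >> h.py <<'E'
S=np.array([.477,-.002]);PX=np.array([np.cos(np.radians(-81)),np.sin(np.radians(-81))]);PY=np.array([-PX[1],PX[0]])
def press(p): d=np.array(p)[:2]-S; return np.round(np.array([d@PX,d@PY])*1000,1)
E
python3 - <<'E'
from h import *
c=dict(np.load("t3.npz"));g=cv2.cvtColor(c["img"],cv2.COLOR_RGB2GRAY)
print("tcp",press(tool()[0]))
u=lambda x,y,z=.150:unproj(c,(160+(x+.5)/4-.5,180+(y+.5)/4-.5),z)
for q in [(258,121),(264,186),(155,135),(150,197)]: print(q,press(u(*q)))
# predicted plate corners from TCP
p,M=tool()
for q in [(-.1,-.025),(-.1,.025)]: 
  w=p+M@np.array([q[0],q[1],0]);w[2]=.15;print(q,(proj(c,w)-[160,180]+.5)*4-.5,press(w))
# cap circle
m=cv2.HoughCircles(cv2.resize(g[195:225,220:260],None,fx=8,fy=8,interpolation=cv2.INTER_CUBIC),cv2.HOUGH_GRADIENT,1,50,param1=80,param2=15,minRadius=50,maxRadius=90);print(m)
if m is not None:
  for k in m[0][:2]: print(press(unproj(c,(220+(k[0]+.5)/8-.5,195+(k[1]+.5)/8-.5),.246)))
E
```

```text
tcp [-148.6   -0.2]
(258, 121) [-46.2  18.1]
(264, 186) [-49.  -29.4]
(155, 135) [-121.4   20.1]
(150, 197) [-131.5  -23.9]
(-0.1, -0.025) [263.71610624 180.23304487] [-48.6 -25.2]
(-0.1, 0.025) [253.42272845 112.6045261 ] [-48.6  24.8]
[[[152.5 121.5  70.7]
  [286.5 124.5  78.3]]]
[ 0.2 -0.7]
[45.1 -9.2]
```

```bash
python3 -m jog '[[1,0,0,0,-2.5],[1,-0.02,-0.001,0,0],[1,-0.03,-0.001,0,0],[1,-0.02,0,0,0],[1,-0.01,0,0,0]]'; python3 -m jog '[[1,0,0,0,0],[1,0,0,0.004,0],[1,0,0,0,0]]'; python3 -c "
from h import *
p,M=tool();print(p,press(p))"
```

```text
clock: 8.17
tcp_pos: [0.4683, 0.0648, 0.1541]
orientation: [0.001, 0.633, 0.774, 0.0]
wrist_force: [0.7, -0.5, -1.1]
finger_gap: 0.0474
grip_force: 61.8
clock: 8.42
tcp_pos: [0.4671, 0.0666, 0.149]
orientation: [-0.001, 0.633, 0.775, -0.0]
wrist_force: [-0.6, 1.4, -0.2]
finger_gap: 0.0473
grip_force: 61.8
[0.4671159  0.06657814 0.14895362] [-69.3   1. ]
```

```bash
python3 -m jog '[[1,0,0,0.003,0],[1,0,0,0,0],[1,0,0,0,0]]';python3 -m jog '[[1,0,0,0.003,0],[1,0,0,0,0],[1,0,0,0,0]]'
```

```text
clock: 8.67
tcp_pos: [0.4673, 0.0663, 0.1463]
orientation: [-0.0, 0.632, 0.775, -0.0]
wrist_force: [0.4, 1.5, -0.5]
finger_gap: 0.048
grip_force: 61.9
clock: 8.92
tcp_pos: [0.4679, 0.0661, 0.1439]
orientation: [-0.0, 0.633, 0.774, 0.001]
wrist_force: [-0.7, 2.6, 4.1]
finger_gap: 0.0473
grip_force: 62.4
```

```bash
python3 -m jog '[[1,0,0,0.002,0],[1,0,0,0,0],[1,0,0,0,0]]'
python3 - <<'E'
from h import *
c=env.read_camera("scene");np.savez("s4.npz",**c);print(env.get_state()["wrist_force"],env.get_state()["ft_torque"],tool()[0])
s=[]
for i in range(6): env.read_camera("scene"); s.append(np.r_[env.get_state()["wrist_force"],env.get_state()["ft_torque"]])
print(np.mean(s,0))
E
```

```text
clock: 9.17
tcp_pos: [0.468, 0.066, 0.1422]
orientation: [0.0, 0.633, 0.774, 0.001]
wrist_force: [-1.9, 3.2, 6.7]
finger_gap: 0.0473
grip_force: 62.9
[-2.5227456   3.34366508  7.31059918] [ 0.50413295  0.27564898 -0.06384125] [0.46800206 0.06604162 0.14223415]
[-2.2058728   3.74820107  7.06806025  0.48627158  0.3359829  -0.02720244]
```

```bash
python3 -m jog '[[0.3,0,0,-0.001,0],[-0.2,0,0,0,0],[-0.3,0,0,0,0],[-0.3,0,0,0,0]]';python3 -m jog '[[-0.3,0.03,0,0,0],[-0.3,0.035,0,-0.02,0],[-0.3,0.035,0,-0.03,0],[-0.3,0,0,-0.03,0],[-0.3,0,0,0,0]]'
python3 - <<'E'
from h import *
s=env.read_camera("scene");np.savez("s5.npz",**s);w=env.read_camera("wrist");np.savez("w5.npz",**w);c=env.read_camera("top");np.savez("t5.npz",**c);print(tool()[0],press(tool()[0]))
o=np.zeros((600,800,3),np.uint8)
o[:300,:400]=cv2.resize(w["img"],(400,300));o[:300,400:]=cv2.resize(c["img"][180:240,190:270],(400,300),interpolation=cv2.INTER_CUBIC)
o[300:,:]=cv2.resize(s["img"][190:235,295:415],(800,300),interpolation=cv2.INTER_CUBIC)
cv2.imwrite("pics/p5.png",o[:,:,::-1])
E
```

```text
clock: 9.85
tcp_pos: [0.4676, 0.0653, 0.1422]
orientation: [-0.0, 0.633, 0.774, -0.0]
wrist_force: [1.1, -0.4, -0.1]
finger_gap: 0.0555
grip_force: 0.0
clock: 10.27
tcp_pos: [0.4507, 0.1622, 0.2246]
orientation: [0.003, 0.632, 0.775, 0.003]
wrist_force: [1.7, -0.3, -0.1]
finger_gap: 0.0556
grip_force: 0.0
[0.4485098  0.16016288 0.21931352] [-164.6   -2.8]
```

View pics/p5.png

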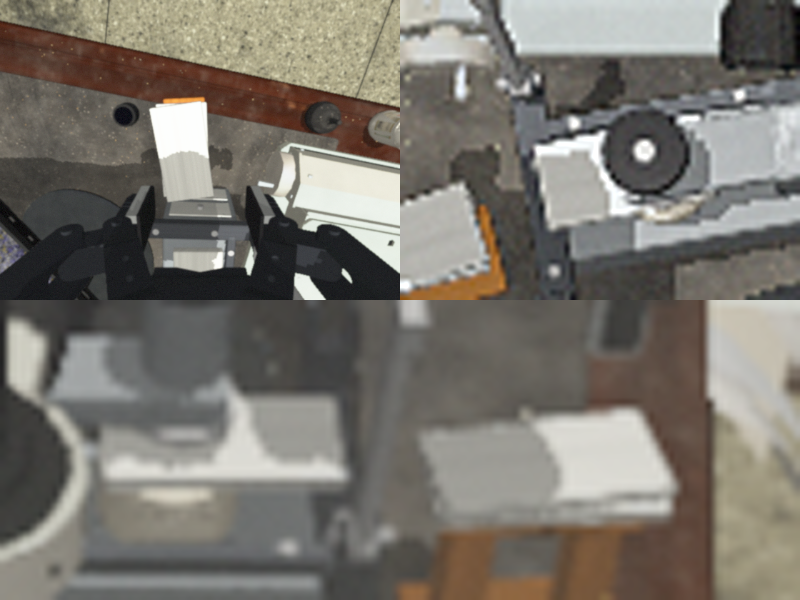

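The panels show the first plate lying on the tin. In the top panel its free end runs from (535,150) to (548,228). In the scene panel its corners are at (345,480) and (330,395). Triangulating these will give its height.

Run:
```python
from h import *
from scipy.optimize import least_squares
t=dict(np.load("t5.npz"));s=dict(np.load("s5.npz"))
T=lambda x,y:np.array([190+(x-400+.5)/5-.5,180+(y+.5)/5-.5]);Sc=lambda x,y:np.array([295+(x+.5)/6.667-.5,190+(y-300+.5)/6.667-.5])
def tri(a,b): r=least_squares(lambda p:np.r_[proj(t,p)-a,proj(s,p)-b],[.45,.05,.12]);return r.x,np.round(r.fun,1)
for n,a,b in [("near",T(535,150),Sc(345,472)),("far",T(548,229),Sc(332,395)),("pile",T(465,183),Sc(438,505)),("pile2",T(492,268),Sc(422,430)),("padcap",T(645,150),Sc(180,0))]:
    x,r=tri(a,b);print(n,x,press(x),r)
```

```text
near [0.48926928 0.07088196 0.14363213] [-70.1  23.5] [-0.6  0.  -0.6  0. ]
far [0.44293326 0.06225808 0.14429168] [-68.8 -23.6] [-0.4  0.  -0.4  0. ]
pile [0.47313076 0.11309163 0.11715187] [-114.3   14.2] [ 0. -0.  0. -0.]
pile2 [0.42274861 0.1006456  0.1126791 ] [-109.9  -37.5] [-1.1  0.1 -1.1  0. ]
padcap [ 0.46432945 -0.01066408  0.34987526] [  6.6 -13.9] [ 0.5 -0.1  0.5  0. ]
```

Top of the plate is at about z = 0.144, so the tall tin is in the press and two plates are needed. The plate's centre is about 19 mm short of the seat, so I'll push it in with shut fingers.

```bash
python3 -m jog '[[1,0,0.003,0,2.6],[1,-0.03,0,0,0],[1,-0.04,0,0.01,0],[1,0,0,0.03,0],[1,0,0,0.03,0]]' 60; python3 -m jog '[[1,0,0,0.003,0],[1,0,0,0,0],[1,0,0,0,0]]'; python3 -c "
from h import *
p,M=tool();print(p,press(p),np.degrees(np.arctan2(M[1,0],M[0,0])))"
```

```text
clock: 10.83
tcp_pos: [0.463, 0.0889, 0.1484]
orientation: [0.001, 0.652, 0.758, 0.0]
wrist_force: [0.5, 0.6, -0.8]
finger_gap: 0.0006
grip_force: 0.0
clock: 11.08
tcp_pos: [0.4619, 0.0915, 0.1466]
orientation: [-0.001, 0.65, 0.76, -0.0]
wrist_force: [-0.6, -0.4, 0.2]
finger_gap: 0.0004
grip_force: 0.0
[0.46187011 0.09149743 0.14662108] [-94.7  -0.3] 98.85287670623276
```

```bash
python3 -m jog '[[1,-0.008,0,0,0],[1,-0.006,0,0,0],[1,-0.004,0,0,0],[1,-0.004,0,0,0],[1,-0.002,0,0,0]]'; python3 -m jog '[[1,-0.002,0,0,0],[1,-0.002,0,0,0],[1,0,0,0,0],[1,0,0,0,0]]'; python3 -c "
from h import *
p,M=tool();print(p,press(p))"
```

```text
clock: 11.5
tcp_pos: [0.4664, 0.0675, 0.1473]
orientation: [0.0, 0.65, 0.76, 0.0]
wrist_force: [0.7, 0.0, 0.3]
finger_gap: -0.0004
grip_force: 0.3
clock: 11.83
tcp_pos: [0.4665, 0.0639, 0.1466]
orientation: [-0.0, 0.65, 0.76, -0.0]
wrist_force: [0.9, 0.3, -0.1]
finger_gap: 0.0004
grip_force: 0.0
[0.46645819 0.06392019 0.14655533] [-66.8  -0.1]
```

```bash
python3 -m jog '[[1,0.01,0,0,0],[1,0.02,0,0,0],[-0.5,0,0,-0.03,-3.5],[-0.5,0,0,-0.03,-3.5],[-0.5,0,0,-0.028,-3.5]]'; python3 -m jog '[[-0.5,0.04,-0.005,0,0],[-0.5,0.04,-0.005,0,0],[-0.5,0.04,-0.005,0,0],[-0.5,0.016,0,0,0],[-0.5,0,0,0,0]]';python3 -m jog '[[-0.5,0,0,0,0],[-0.5,0,0,0,0]]'
python3 - <<'E'
from h import *
w=env.read_camera("wrist");np.savez("w6.npz",**w);t=env.read_camera("top");np.savez("t6.npz",**t);np.savez("s6.npz",**env.read_camera("scene"))
p,M=tool();print(p,np.degrees(np.arctan2(M[1,0],M[0,0])))
o=np.hstack([cv2.resize(w["img"][180:380,180:360],(396,440),interpolation=cv2.INTER_CUBIC),cv2.resize(t["img"][185:240,200:250],(400,440),interpolation=cv2.INTER_CUBIC)])
cv2.imwrite("pics/p6.png",o[:,:,::-1])
E
```

```text
clock: 12.25
tcp_pos: [0.461, 0.0948, 0.2354]
orientation: [-0.001, 0.576, 0.817, -0.0]
wrist_force: [1.3, 0.5, 0.7]
finger_gap: 0.0357
grip_force: 0.0
clock: 12.67
tcp_pos: [0.4006, 0.2202, 0.2347]
orientation: [-0.0, 0.576, 0.818, 0.0]
wrist_force: [0.1, -0.4, -0.7]
finger_gap: 0.064
grip_force: 0.0
clock: 12.83
tcp_pos: [0.4026, 0.217, 0.2345]
orientation: [0.0, 0.578, 0.816, -0.0]
wrist_force: [0.7, 0.5, -0.8]
finger_gap: 0.0644
grip_force: 0.0
[0.4030379  0.21624965 0.23448352] 109.27869810518425
```

View pics/p6.png

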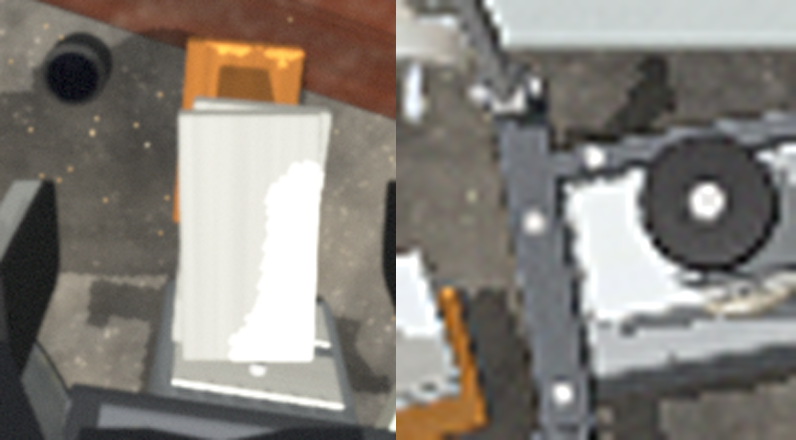

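The wrist panel (left) shows the next plate's end at (179,112)–(330,112) and its far end at (183,358)–(313,362). The top panel (right) shows the plate on the tin, with its free end at (568,187)–(583,310).

Run:
```python
from h import *
w=dict(np.load("w6.npz"));t=dict(np.load("t6.npz"));p,M=tool()
for q in [(179,112),(329,112),(183,358),(313,361)]:
    x=unproj(w,(180+(q[0]+.5)/2.2-.5,180+(q[1]+.5)/2.2-.5),.114);print(np.round(M.T@(x-p)*1000,1))
for q in [(172,187),(187,310)]: print(press(unproj(t,(200+(q[0]+.5)/8-.5,185+(q[1]+.5)/8-.5),.144)))
g=cv2.cvtColor(w["img"],cv2.COLOR_RGB2GRAY)
for y in (240,255,270,290,310,330): print(y,[(x,int(g[y,x])) for x in range(256,268)],[(x,int(g[y,x])) for x in range(318,334)])
```

```text
[-17.6 -16.1 120.5]
[-17.5  36.1 120.5]
[-118.   -15.8  120.5]
[-119.2   34.2  120.5]
[-54.6  26. ]
[-56.  -19.4]
240 [(256, 82), (257, 82), (258, 79), (259, 83), (260, 122), (261, 183), (262, 226), (263, 234), (264, 238), (265, 238), (266, 238), (267, 233)] [(318, 233), (319, 235), (320, 233), (321, 234), (322, 234), (323, 230), (324, 227), (325, 215), (326, 222), (327, 230), (328, 224), (329, 189), (330, 146), (331, 134), (332, 144), (333, 146)]
255 [(256, 77), (257, 77), (258, 78), (259, 87), (260, 128), (261, 189), (262, 226), (263, 235), (264, 236), (265, 237), (266, 238), (267, 234)] [(318, 255), (319, 255), (320, 255), (321, 255), (322, 255), (323, 255), (324, 253), (325, 242), (326, 223), (327, 181), (328, 131), (329, 116), (330, 118), (331, 118), (332, 119), (333, 120)]
270 [(256, 125), (257, 104), (258, 100), (259, 124), (260, 151), (261, 192), (262, 222), (263, 232), (264, 235), (265, 236), (266, 237), (267, 235)] [(318, 255), (319, 255), (320, 255), (321, 255), (322, 255), (323, 255), (324, 253), (325, 227), (326, 161), (327, 140), (328, 137), (329, 141), (330, 141), (331
[... 351 characters left out ...]
145), (333, 149)]
310 [(256, 101), (257, 105), (258, 109), (259, 129), (260, 179), (261, 208), (262, 218), (263, 228), (264, 232), (265, 235), (266, 235), (267, 234)] [(318, 255), (319, 255), (320, 255), (321, 255), (322, 254), (323, 230), (324, 165), (325, 147), (326, 146), (327, 147), (328, 144), (329, 146), (330, 143), (331, 141), (332, 146), (333, 153)]
330 [(256, 121), (257, 136), (258, 188), (259, 222), (260, 231), (261, 231), (262, 227), (263, 226), (264, 229), (265, 233), (266, 233), (267, 234)] [(318, 255), (319, 255), (320, 255), (321, 255), (322, 251), (323, 210), (324, 182), (325, 182), (326, 180), (327, 177), (328, 159), (329, 135), (330, 125), (331, 117), (332, 105), (333, 90)]
```

```bash
python3 -m jog '[[-0.5,-0.021,0.0097,0.02,0],[-0.5,0,0,0.03,0],[-0.5,0,0,0.03,0],[-0.5,0,0,0.023,0],[-0.5,0,0,0.0,0]]'; python3 -m jog '[[-0.5,0,0,0.015,0],[-0.5,0,0,0,0],[-0.5,0,0,0,0]]'; python3 -m jog '[[1,0,0,0,0],[1,0,0,0,0],[1,0,0,0,0],[1,0,0,0,0]]' 60;  python3 -m jog '[[1,0,0,-0.005,0],[1,0,0,-0.01,0],[1,0,0,-0.015,0],[1,0,0,-0.02,0],[1,0,0,-0.008,0]]'; python3 chk.py
```

```text
clock: 13.4
tcp_pos: [0.4159, 0.1984, 0.1273]
orientation: [-0.003, 0.579, 0.815, -0.003]
wrist_force: [-1.2, -0.7, -0.4]
finger_gap: 0.0639
grip_force: 0.0
clock: 13.65
tcp_pos: [0.419, 0.2, 0.1173]
orientation: [-0.0, 0.578, 0.816, -0.0]
wrist_force: [0.7, 0.7, 0.5]
finger_gap: 0.0639
grip_force: 0.0
clock: 13.98
tcp_pos: [0.4199, 0.2005, 0.1187]
orientation: [0.001, 0.578, 0.816, 0.001]
wrist_force: [-0.2, -0.8, 6.7]
finger_gap: 0.0471
grip_force: 60.8
clock: 14.4
tcp_pos: [0.4199, 0.2008, 0.1778]
orientation: [0.001, 0.578, 0.816, 0.002]
wrist_force: [1.4, 0.1, -0.4]
finger_gap: 0.0473
grip_force: 61.8
[ 0.22464434  0.0570834  -1.49915396]
[(190, 93), (191, 91), (192, 107), (193, 138), (194, 153), (195, 155), (196, 155), (197, 154), (198, 154), (199, 155), (200, 155), (201, 157), (202, 156), (203, 157), (204, 158), (205, 150), (206, 123), (207, 97), (208, 88), (209, 118), (210, 149), (211, 154), (212, 156), (213, 157), (214, 155), (215, 154), (216, 155), (217, 156), (218, 156), (219, 157), (220, 189), (221, 202), (222, 156), (223, 135), (224, 87), (225, 86)] [0.41825623 0.20030407 0.17388349]
```

```bash
cat > slope.py <<'E'
from h import *
c=env.read_camera("scene");g=cv2.cvtColor(c["img"],cv2.COLOR_RGB2GRAY).astype(float);p,M=tool()
for tx in (-.015,-.03,-.045,-.06,-.075,-.09):
    r=[]
    for ty,zt in ((.025,-.0113),(-.025,-.0033)):
        w=p+M@[tx,ty,0];w[2]=p[2]+zt;q=proj(c,w);x=int(round(q[0]));col=g[:,x]
        r+=[round(q[1],1),col[int(q[1])-5:int(q[1])+6].astype(int).tolist()]
    print(tx,r)
E
python3 slope.py
```

```text
-0.015 [np.float64(205.6), [155, 155, 156, 151, 141, 117, 78, 73, 73, 80, 111], np.float64(191.8), [77, 74, 73, 73, 73, 77, 122, 154, 154, 156, 155]]
-0.03 [np.float64(206.2), [156, 157, 157, 147, 131, 115, 74, 71, 123, 159, 155], np.float64(192.4), [88, 89, 93, 93, 91, 109, 138, 153, 154, 156, 155]]
-0.045 [np.float64(206.7), [156, 157, 157, 157, 149, 123, 96, 87, 117, 148, 154], np.float64(192.9), [99, 96, 88, 88, 90, 91, 132, 159, 154, 156, 155]]
-0.06 [np.float64(207.3), [156, 157, 158, 155, 147, 122, 92, 107, 137, 154, 155], np.float64(193.4), [90, 88, 88, 88, 92, 105, 134, 153, 154, 157, 154]]
-0.075 [np.float64(207.8), [158, 157, 158, 192, 201, 136, 126, 97, 126, 154, 155], np.float64(193.9), [96, 94, 94, 97, 98, 100, 135, 162, 153, 155, 156]]
-0.09 [np.float64(208.4), [158, 188, 219, 215, 190, 127, 102, 125, 152, 155, 156], np.float64(194.5), [99, 96, 94, 93, 92, 90, 121, 153, 151, 145, 141]]
```

```bash
python3 -m jog '[[1,0,0.005,0,5.15],[1,0,0.005,0,5.15],[1,-0.02,0.008,0.005,0],[1,-0.025,0.008,0.006,0],[1,-0.02,0,0.0056,0]]'; python3 -m jog '[[1,0,0,0,0],[1,0,0,0,0],[1,0,0,0,0]]'
python3 - <<'E'
from h import *
P=[];c=env.read_camera("top");np.savez("t7.npz",**c)
for i in range(6): env.read_camera("top");P.append(tool()[0])
p=np.mean(P,0);M=tool()[1];print(p,press(p),np.degrees(np.arctan2(M[1,0],M[0,0])))
g=cv2.cvtColor(c["img"],cv2.COLOR_RGB2GRAY).astype(int)
# side edges of the plate along the image columns, front end along rows
def at(press_x,press_y,z): return proj(c,np.r_[S+PX*press_x+PY*press_y,z])
for x in (-.11,-.09,-.07):
    a=at(x,.025,.154);b=at(x,-.025,.154);print(x,np.round(a,1),np.round(b,1),[(y,g[y,int(round(a[0]))]) for y in range(int(a[1])-5,int(a[1])+8)],[(y,g[y,int(round(b[0]))]) for y in range(int(b[1])-6,int(b[1])+7)])
a=at(-.045,0,.154);print(np.round(a,1),[(x,g[int(round(a[1])),x]) for x in range(int(a[0])-8,int(a[0])+8)])
E
python3 slope.py
```

```text
clock: 15.37
tcp_pos: [0.456, 0.141, 0.1578]
orientation: [0.001, 0.649, 0.761, 0.001]
wrist_force: [1.4, 0.7, -0.8]
finger_gap: 0.0471
grip_force: 61.9
clock: 15.62
tcp_pos: [0.4541, 0.1419, 0.158]
orientation: [-0.0, 0.649, 0.761, 0.0]
wrist_force: [-0.1, 0.7, -1.5]
finger_gap: 0.0476
grip_force: 61.9
[0.45425872 0.14230763 0.15823907] [-1.461e+02  1.000e-01] 99.13117386150698
-0.11 [201.8 210.9] [204.4 227.9] [(205, np.int64(103)), (206, np.int64(103)), (207, np.int64(108)), (208, np.int64(107)), (209, np.int64(109)), (210, np.int64(109)), (211, np.int64(100)), (212, np.int64(181)), (213, np.int64(180)), (214, np.int64(178)), (215, np.int64(178)), (216, np.int64(178)), (217, np.int64(181))] [(221, np.int64(172)), (222, np.int64(178)), (223, np.int64(178)), (224, np.int64(180)), (225, np.int64(179)), (226, np.int64(175)), (227, np.int64(181)), (228, np.int64(161)), (229, np.int64(181)), (230, np.int64(181)), (231, np.int64(182)), (232, np.int64(176)), (233, np.int64(184))]
-0.09 [208.7 209.8] [211.2 226.8] [(204, np.int64(103)), (205, np.int64(104)), (206, np.int64(116)), (207, np.
[... 1678 characters left out ...]
157, 157, 157, 156], np.float64(201.0), [94, 91, 90, 92, 92, 123, 152, 153, 155, 154, 152]]
-0.045 [np.float64(215.1), [156, 156, 156, 146, 126, 116, 99, 102, 103, 105, 103], np.float64(200.9), [106, 106, 103, 97, 97, 98, 120, 142, 145, 149, 151]]
-0.06 [np.float64(215.0), [104, 106, 108, 107, 107, 105, 105, 106, 106, 106, 107], np.float64(200.8), [89, 90, 91, 89, 91, 91, 122, 152, 153, 151, 145]]
-0.075 [np.float64(215.0), [155, 156, 156, 157, 146, 123, 105, 73, 74, 75, 74], np.float64(200.8), [71, 73, 70, 65, 66, 66, 114, 153, 153, 155, 154]]
-0.09 [np.float64(214.9), [157, 156, 156, 163, 159, 126, 136, 138, 98, 91, 98], np.float64(200.7), [62, 62, 62, 64, 62, 63, 114, 152, 153, 154, 154]]
```

```bash
python3 -m jog '[[1,-0.01,0.001,0.0004,0],[1,-0.01,0,0,0],[1,-0.01,0,0,0],[1,0,0,0,0],[1,0,0,0,0]]'; python3 -m jog '[[1,-0.008,0,0,0],[1,-0.008,0,0,0],[1,-0.008,0,0,0],[1,0,0,0,0]]'
```

```text
clock: 16.43
tcp_pos: [0.4603, 0.1112, 0.1576]
orientation: [-0.0, 0.65, 0.76, 0.0]
wrist_force: [0.0, 0.5, -0.8]
finger_gap: 0.0471
grip_force: 61.9
clock: 16.77
tcp_pos: [0.4642, 0.0871, 0.1576]
orientation: [0.0, 0.65, 0.76, -0.0]
wrist_force: [0.6, 0.2, -1.3]
finger_gap: 0.0473
grip_force: 61.9
```

Run:
```python
from h import *
P=[]
for i in range(6): env.read_camera("top");P.append(np.r_[tool()[0],env.get_state()["wrist_force"]])
p=np.mean(P,0);print(p,press(p))
```

```text
[ 0.46386961  0.08830928  0.15759945 -0.13659959  0.19705569 -1.08040679] [-91.3   1.2]
```

```bash
python3 -m jog '[[1,-0.008,0,0,0],[1,-0.008,0,0,0],[1,-0.007,0,0,0],[1,0,0,0,0],[1,0,0,0,0]]'
python3 - <<'E'
from h import *
P=[]
for i in range(6): env.read_camera("top");P.append(np.r_[tool()[0],env.get_state()["wrist_force"]])
p=np.mean(P,0);print(p,press(p))
E
```

```text
clock: 17.48
tcp_pos: [0.4676, 0.0652, 0.1576]
orientation: [-0.0, 0.649, 0.76, 0.0]
wrist_force: [-0.3, -0.2, -0.3]
finger_gap: 0.0473
grip_force: 61.9
[ 0.46744435  0.06574515  0.15759059 -0.00232661 -0.09270941 -1.32590131] [-68.4   1.2]
```

```bash
python3 -m jog '[[1,0,0,0.002,0],[0.3,0,0,0,0],[-0.2,0,0,0,0],[-0.3,0,0,0,0],[-0.3,0,0,0,0]]';python3 -m jog '[[-0.3,0.015,0,0,0],[-0.3,0.02,0,0,0],[1,0.01,-0.001,0,0],[1,0,0,0.001,0],[1,0,0,0,0]]';python3 -m jog '[[1,0,0,0,0],[1,0,0,0,0],[1,0,0,0,0]]'
python3 - <<'E'
from h import *
P=[];c=env.read_camera("top");np.savez("t8.npz",**c);np.savez("s8.npz",**env.read_camera("scene"))
for i in range(5): env.read_camera("top");P.append(np.r_[tool()[0],env.get_state()["wrist_force"]])
p=np.mean(P,0);print(p,press(p))
E
```

```text
clock: 18.2
tcp_pos: [0.4676, 0.0658, 0.1558]
orientation: [0.0, 0.649, 0.761, 0.0]
wrist_force: [0.0, -0.2, 0.9]
finger_gap: 0.0556
grip_force: 0.0
clock: 18.62
tcp_pos: [0.4593, 0.1102, 0.1545]
orientation: [0.0, 0.648, 0.761, -0.0]
wrist_force: [0.2, -0.7, -0.3]
finger_gap: 0.0194
grip_force: 0.0
clock: 18.87
tcp_pos: [0.4596, 0.1095, 0.1546]
orientation: [0.0, 0.649, 0.761, 0.0]
wrist_force: [0.1, 0.4, -0.2]
finger_gap: 0.0001
grip_force: 0.0
[ 0.45948592  0.10978689  0.15462219  0.28356294 -0.06728512 -0.01990661] [-113.2    0.2]
```

```bash
python3 -m jog '[[1,-0.01,0,-0.0025,0],[1,-0.01,0,0,0],[1,-0.006,0,0,0],[1,-0.005,0,0,0],[1,-0.004,0,0,0]]'; python3 -m jog '[[1,-0.004,0,0,0],[1,-0.004,0,0,0],[1,-0.004,0,0,0],[1,0,0,0,0],[1,0,0,0,0]]'; python3 -c "
from h import *
p,M=tool();print(p,press(p))"; python3 -m jog '[[1,0.01,0,0,0],[1,0.02,0,0,0],[1,0.02,0,-0.02,0],[1,0.02,0,-0.04,0],[1,0,0,-0.04,0]]'; python3 -m jog '[[1,0,0,0,0],[1,0,0,0,0],[1,0,0,0,0]]'
python3 - <<'E'
from h import *
c=env.read_camera("top");np.savez("t9.npz",**c);s=env.read_camera("scene");np.savez("s9.npz",**s);print(press(tool()[0]),tool()[0])
g=cv2.cvtColor(c["img"],cv2.COLOR_RGB2GRAY).astype(int)
def at(c,x,y,z): return proj(c,np.r_[S+PX*x+PY*y,z])
for y in (-.012,0,.012):
    print(y,[(x,int(np.interp(0,[0],[cv2.getRectSubPix(g.astype(np.float32),(1,1),tuple(at(c,x/1000,y,.152)))[0,0]]))) for x in range(-72,-24,2)])
for x in (-.05,-.04):
    print(x,[(y,int(cv2.getRectSubPix(g.astype(np.float32),(1,1),tuple(at(c,x,y/1000,.152)))[0,0])) for y in range(-34,38,2)])
E
```

```text
clock: 19.63
tcp_pos: [0.4651, 0.0747, 0.1572]
orientation: [-0.0, 0.649, 0.761, 0.0]
wrist_force: [0.5, 0.8, 0.5]
finger_gap: -0.0002
grip_force: 0.5
clock: 20.05
tcp_pos: [0.4668, 0.0634, 0.1571]
orientation: [0.0, 0.649, 0.761, -0.0]
wrist_force: [0.2, 1.6, -0.4]
finger_gap: -0.0002
grip_force: 0.0
[0.46680233 0.06335565 0.15705121] [-66.1   0.2]
clock: 20.47
tcp_pos: [0.4534, 0.1343, 0.2539]
orientation: [-0.002, 0.648, 0.762, -0.001]
wrist_force: [1.5, 0.7, 0.9]
finger_gap: 0.0002
grip_force: 0.0
clock: 20.72
tcp_pos: [0.4558, 0.1321, 0.2543]
orientation: [0.0, 0.649, 0.761, 0.0]
wrist_force: [-0.0, 0.7, -0.6]
finger_gap: -0.0002
grip_force: 0.0
[-135.3   -0.8] [0.45504974 0.13155423 0.25309123]
-0.012 [(-72, 72), (-70, 71), (-68, 69), (-66, 70), (-64, 67), (-62, 66), (-60, 69), (-58, 72), (-56, 83), (-54, 97), (-52, 159), (-50, 191), (-48, 181), (-46, 180), (-44, 179), (-42, 179), (-40, 178), (-38, 177), (-36, 178), (-34, 177), (-32, 178), (-30, 181), (-28, 180), (-26, 184)]
0 [(-72, 70), (-70, 72), (-68, 73), (-66, 71), (-64, 66), (-62, 68), (-60, 62), (-58, 46), (-56, 96), (-
[... 582 characters left out ...]
6, 189), (-14, 190), (-12, 191), (-10, 190), (-8, 186), (-6, 183), (-4, 176), (-2, 173), (0, 181), (2, 184), (4, 184), (6, 185), (8, 184), (10, 184), (12, 184), (14, 180), (16, 177), (18, 180), (20, 185), (22, 193), (24, 203), (26, 132), (28, 88), (30, 89), (32, 107), (34, 113), (36, 109)]
-0.04 [(-34, 125), (-32, 123), (-30, 122), (-28, 121), (-26, 125), (-24, 147), (-22, 185), (-20, 179), (-18, 176), (-16, 178), (-14, 178), (-12, 178), (-10, 177), (-8, 177), (-6, 176), (-4, 173), (-2, 172), (0, 173), (2, 175), (4, 175), (6, 174), (8, 175), (10, 175), (12, 176), (14, 176), (16, 175), (18, 175), (20, 176), (22, 180), (24, 194), (26, 172), (28, 78), (30, 105), (32, 158), (34, 194), (36, 169)]
```

Plate 2 is centred to about 3.5 mm and the stack is snug. Next is the keeper, which I'll approach from its +y side.

```bash
python3 -m jog '[[1,0,0,-0.032,0],[1,0,0.035,0,0],[1,0,0.035,0,0],[1,0,0.035,0,0],[1,0,0.03,0,0]]'; python3 -m jog '[[1,0,0,0,0],[1,0,0,0,0],[1,-0.02,0,0,0],[1,0,0,0,0]]'
python3 - <<'E'
from h import *
p,M=tool();print(p,press(p),np.degrees(np.arctan2(M[1,0],M[0,0])))
s=env.read_camera("scene");print(proj(s,p),proj(s,np.r_[S-.07*PX+.0936*PY,.29]))
g=cv2.cvtColor(s["img"],cv2.COLOR_RGB2GRAY).astype(int);np.savez("s10.npz",**s)
E
```

```text
clock: 21.23
tcp_pos: [0.5906, 0.1527, 0.2847]
orientation: [-0.001, 0.649, 0.761, -0.001]
wrist_force: [0.5, 1.1, -0.3]
finger_gap: 0.0001
grip_force: 0.0
clock: 21.57
tcp_pos: [0.5914, 0.1309, 0.2854]
orientation: [-0.0, 0.65, 0.76, -0.001]
wrist_force: [-0.3, 0.2, -0.4]
finger_gap: -0.0001
grip_force: 0.0
[0.59139043 0.13092599 0.28541002] [-113.4  133.8] 98.98318806621414
[373.55094688 203.59504593] [353.9121744  190.90069611]
```

```bash
python3 -m jog '[[1,-0.015,0,0,0],[1,-0.015,0,0,0],[1,-0.013,0,0,0],[1,0,0,0,0]]'; python3 -m jog '[[1,0,-0.012,0,0],[1,0,-0.008,0,0],[1,0,-0.006,0,0],[1,0,-0.006,0,0],[1,0,-0.006,0,0]]'
```

```text
clock: 21.95
tcp_pos: [0.5994, 0.0876, 0.2866]
orientation: [0.0, 0.65, 0.76, -0.0]
wrist_force: [0.5, -0.6, -0.2]
finger_gap: 0.0
grip_force: 0.0
clock: 22.37
tcp_pos: [0.5612, 0.0846, 0.2866]
orientation: [0.0, 0.649, 0.761, 0.0]
wrist_force: [0.3, -0.3, 0.0]
finger_gap: -0.0
grip_force: 0.0
```

```bash
python3 -m jog '[[1,0,-0.006,0,0],[1,0,-0.006,0,0],[1,0,-0.006,0,0],[1,0,-0.006,0,0],[1,0,0,0,0]]'
cat > keep.py <<'E'
from h import *
s=env.read_camera("scene");g=cv2.cvtColor(s["img"],cv2.COLOR_RGB2GRAY).astype(float);H=np.r_[S-.07*PX+.066*PY,.147]
g0=cv2.cvtColor(dict(np.load("s10.npz"))["img"],cv2.COLOR_RGB2GRAY).astype(float)
for n in(0,.03,.06,.3,.8,1.2,1.4,1.57,1.76):
    w=H+np.r_[-PY*np.cos(n)*0.146,.146*np.sin(n)] if True else 0
    q=proj(s,w);m=proj(s,H+(w-H)*.6);b=lambda im,q:im[int(q[1])-1:int(q[1])+3,int(q[0])-1:int(q[0])+3].mean()
    print(n,np.round(q),"now/before tip",round(b(g,q)),round(b(g0,q)),"mid",round(b(g,m)),round(b(g0,m)))
print(press(tool()[0]),env.get_state()["wrist_force"])
E
python3 keep.py
```

```text
clock: 22.78
tcp_pos: [0.5368, 0.0807, 0.2866]
orientation: [-0.0, 0.649, 0.761, -0.0]
wrist_force: [-0.3, -0.2, -0.3]
finger_gap: -0.0001
grip_force: 0.0
0 [343. 190.] now/before tip 95 79 mid 92 72
0.03 [343. 189.] now/before tip 95 73 mid 79 68
0.06 [343. 188.] now/before tip 96 70 mid 79 68
0.3 [345. 180.] now/before tip 81 71 mid 77 67
0.8 [348. 171.] now/before tip 55 56 mid 83 78
1.2 [351. 173.] now/before tip 60 68 mid 90 85
1.4 [352. 177.] now/before tip 52 69 mid 95 88
1.57 [353. 183.] now/before tip 73 70 mid 106 92
1.76 [354. 191.] now/before tip 83 95 mid 108 98
[-72.2  72.7] [ 0.43400318 -0.13268038 -0.50429479]
```

```bash
python3 -m jog '[[1,0,-0.006,0,0],[1,0,-0.006,0,0],[1,0,-0.006,0,0],[1,0,-0.004,0,0],[1,0,0,0,0]]'; python3 -m jog '[[1,0,0.03,-0.02,0],[1,0,0.04,-0.02,0],[1,0.03,0.03,0,0],[1,0.04,0,0,0],[1,0.04,0,0,0]]';python3 -m jog '[[1,0.04,0,0,0],[1,0.04,0,0,0],[1,0,0,0,0],[1,0,0,0,0]]'; python3 keep.py
python3 - <<'E'
from h import *
s=env.read_camera("scene");t=env.read_camera("top");np.savez("s11.npz",**s);np.savez("t11.npz",**t)
g=cv2.cvtColor(t["img"],cv2.COLOR_RGB2GRAY).astype(np.float32);g0=cv2.cvtColor(dict(np.load("t9.npz"))["img"],cv2.COLOR_RGB2GRAY).astype(np.float32)
v=lambda g,x,y,z:int(cv2.getRectSubPix(g,(1,1),tuple(proj(t,np.r_[S+PX*x+PY*y,z]).astype(np.float32)))[0,0])
for y in (.05,.03,0,-.03,-.06,-.08): print(y,[(x,v(g,x/1000,y,.155),v(g0,x/1000,y,.155)) for x in range(-88,-48,4)])
E
```

```text
clock: 23.25
tcp_pos: [0.5153, 0.0772, 0.2866]
orientation: [-0.0, 0.649, 0.761, -0.0]
wrist_force: [-0.4, -0.5, 0.3]
finger_gap: 0.0001
grip_force: 0.0
clock: 23.67
tcp_pos: [0.5963, 0.2011, 0.3235]
orientation: [-0.0, 0.65, 0.76, -0.0]
wrist_force: [1.3, 0.3, -0.6]
finger_gap: 0.0001
grip_force: 0.0
clock: 24.0
tcp_pos: [0.5812, 0.282, 0.3245]
orientation: [-0.0, 0.647, 0.762, -0.0]
wrist_force: [0.5, -0.7, 0.4]
finger_gap: -0.0002
grip_force: 0.0
0 [343. 190.] now/before tip 113 79 mid 126 72
0.03 [343. 189.] now/before tip 134 73 mid 126 68
0.06 [343. 188.] now/before tip 138 70 mid 126 68
0.3 [345. 180.] now/before tip 71 71 mid 158 67
0.8 [348. 171.] now/before tip 56 56 mid 87 78
1.2 [351. 173.] now/before tip 74 68 mid 65 85
1.4 [352. 177.] now/before tip 70 69 mid 66 88
1.57 [353. 183.] now/before tip 70 70 mid 67 92
1.76 [354. 191.] now/before tip 69 95 mid 72 98
[-262.6  147.6] [-0.26810418 -0.04881154 -0.33321029]
0.05 [(-88, 70, 99), (-84, 72, 107), (-80, 69, 107), (-76, 92, 92), (-72, 234, 105), (-68, 164, 72), (-64, 59, 56), (-60, 65, 60), (-56, 94, 91), (-52, 103, 102)]
0.03 [(-88, 78, 118), (-84, 76, 113), (-80, 72, 114), (-76, 95, 99), (-72, 233, 114), (-68, 191, 116), (-64, 61, 110), (-60, 65, 109), (-56, 112, 104), (-52, 114, 109)]
0 [(-88, 77, 118), (-84, 80, 72), (-80, 70, 71), (-76, 81, 70), (-72, 239, 70), (-68, 167, 74), (-64, 68, 67), (-60, 64, 65), (-56, 86, 89), (-52, 239, 192)]
-0.03 [(-88, 73, 72), (-84, 66, 67), (-80, 68, 66), (-76, 73, 53), (-72, 212, 69), (-68, 230, 71), (-64, 68, 70), (-60, 65, 67), (-56, 80, 79), (-52, 188, 129)]
-0.06 [(-88, 71, 106), (-84, 68, 84), (-80, 63, 63), (-76, 45, 67), (-72, 245, 70), (-68, 181, 62), (-64, 67, 66), (-60, 65, 63), (-56, 61, 63), (-52, 70, 67)]
-0.08 [(-88, 69, 103), (-84, 70, 107), (-80, 68, 91), (-76, 83, 71), (-72, 239, 66), (-68, 220, 75), (-64, 75, 75), (-60, 75, 72), (-56, 72, 71), (-52, 72, 68)]
```

Run:
```python
from h import *
s=dict(np.load("s11.npz"));g=cv2.cvtColor(s["img"],cv2.COLOR_RGB2GRAY).astype(int)
for y in (.05,.02,-.01,-.04,-.075):
    q=proj(s,np.r_[S-.07*PX+PY*y,.155]);r=proj(s,np.r_[S-.07*PX+PY*y,.147+.008+(0.066-y)*.06]);x=int(round(q[0]))
    print(y,np.round(q,1),"0.06:",round(r[1],1),[(k,int(g[k,x])) for k in range(int(q[1])-7,int(q[1])+7)],[(k,int(g[int(round(q[1])),k])) for k in range(x-5,x+6)])
```

```text
0.05 [346.9 219. ] 0.06: 218.7 [(211, 184), (212, 183), (213, 178), (214, 172), (215, 171), (216, 168), (217, 162), (218, 163), (219, 149), (220, 133), (221, 153), (222, 165), (223, 167), (224, 165)] [(342, 78), (343, 73), (344, 75), (345, 81), (346, 85), (347, 149), (348, 183), (349, 183), (350, 138), (351, 77), (352, 76)]
0.02 [346.  211.5] 0.06: 210.7 [(204, 183), (205, 178), (206, 172), (207, 170), (208, 166), (209, 163), (210, 158), (211, 156), (212, 153), (213, 138), (214, 119), (215, 106), (216, 96), (217, 93)] [(341, 125), (342, 72), (343, 73), (344, 92), (345, 90), (346, 156), (347, 184), (348, 174), (349, 126), (350, 76), (351, 75)]
-0.01 [345.1 204.2] 0.06: 203.0 [(197, 181), (198, 175), (199, 170), (200, 169), (201, 165), (202, 160), (203, 160), (204, 155), (205, 143), (206, 135), (207, 125), (208, 98), (209, 87), (210, 84)] [(340, 171), (341, 70), (342, 74), (343, 83), (344, 89), (345, 155), (346, 183), (347, 184), (348, 139), (349, 71), (350, 71)]
-0.04 [344.3 197.2] 0.06: 195.5 [(190, 142), (191, 169), (192, 167), (193, 166), (194, 162), (195, 161), (196, 160), (197, 151), (198, 134), (199, 111), (200, 98), (201, 85), (202, 78), (203, 86)] [(339, 69), (340, 63), (341, 64), (342, 69), (343, 79), (344, 151), (345, 181), (346, 184), (347, 138), (348, 67), (349, 67)]
-0.075 [343.3 189.3] 0.06: 187.0 [(182, 72), (183, 72), (184, 134), (185, 171), (186, 162), (187, 159), (188, 150), (189, 118), (190, 112), (191, 119), (192, 110), (193, 91), (194, 80), (195, 77)] [(338, 66), (339, 69), (340, 68), (341, 100), (342, 99), (343, 118), (344, 136), (345, 140), (346, 115), (347, 80), (348, 73)]
```

```bash
python3 -c "
from workcell import env
print(env.hand_in())"
```

```text
the job is handed in; nothing more can be done
None
```

Job handed in at about 24 s of the 72 s; the hand-in returned no verdict. The tall tin is in the press with two plates on it, the top one centred to about 4 mm. The keeper bar lies level in its catch, by the camera check, and the hand is clear.

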